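Clear the hanging spanner and bolt the parts case

ROBOT

A 6-joint arm with a two-finger parallel gripper is mounted at the origin on the work surface. World frame = base frame: x ahead of the robot, y to its left, z up, the work surface at z = 0. Lengths are in mm, angles in rad, forces in N, time in s.
With the tool pointing down it reaches from about 325 to 875 mm from the base axis. Payload 4.4 kg.
Tool frame: the origin (TCP) lies midway between the tips of the shut fingers; the grasp point (between the pads) lies env.grip_depth behind it (env.grip_depth is the distance from the TCP to the grasp point, in mm); z points along the fingers, y is the line along which they close (so a half turn about z gives the same grasp; the last joint's range is limited). The gripper opens to 85 mm and grips with 20 to 120 N. Pads are 22 mm wide; open, the fingers measure 114 mm over their backs; the gripper's body (76 mm by 85 mm) begins 54 mm behind the grasp point. The pads swing forward as they close: fully open they stand 13 mm farther back than shut.
Start: joints at [0.98, 0.207, 1.542, -0, 1.393, -0.15], TCP at [245.341, 520.034, 231.282] pointing down, gripper open.
Joint ranges: [-2.73, 2.73], [-0.86, 2.22], [0.23, 2.46], [-1.11, 4.25], [0.08, 2.63], [-2.82, 2.82]. Speed limits (rad/s): [2.79, 2.79, 3.14, 3.14, 3.14, 3.14].

INTERFACE

Orientations are given as [roll, pitch, yaw] about the fixed x, y, z axes, in that order (R = Rz(yaw) Ry(pitch) Rx(roll)).
In Python, from plant import env gives the robot as it stands.
- The arm moves only by the tool servo_tool, never from a script. Its arguments are lists of equal length, an entry for each row: "dr": the turn, a rotation vector about the tool's x, y, z in degrees, a list of three; "xyz": the shift along the tool's x, y, z in cm, a list of three; "jaw": the closure, from -1 (fully open) to 1 (shut). A call has 1 to 8 rows; each row is the pose to reach, as a shift and turn from the pose commanded when the call began, along the tool's axes at that moment; what a row does not reach only later rows make up. A row lasts 1/8 s, in which the tool goes at most 62.5 mm and 10.7 degrees, less where a joint would pass 70% of its speed; a pose out of reach is approached as far as the arm can. A call with a gripper value outside its range is refused whole. The fingers move at their own pace and stop on an object; "squeeze" is the grip in N (left out, the last holds). Time passes only in rows, so rows that repeat a pose let the fingers close. It gives the time, the measured TCP pose, the force, the opening and the grip force at its end, in the units of the state.
- env.observe(): the state, without advancing time (a new reading comes with each control period).
- env.read_camera(name): name is "scene" or "side" or "wrist"; returns the picture (420x560x3 uint8, red, green, blue); there is no depth.
- env.camera_model(name): a dict with "fx", "fy", "cx", "cy" (pixels), "eye" and "orientation" of the camera in the world. Camera axes: x right, y up, looking along -z (the intrinsics and any distortion apply to the point x, -y, -z); pixel columns grow to the right and rows downward; lengths in mm; the calibration is good to about 2 mm. A picture is of the moment at which its call begins: read the wrist's pose just before it. camera_model takes no time and is no camera call; for the wrist camera it gives the pose at the moment of the call.
- env.hand_in(): hands the job in; it is judged then, once.
Trained networks look in the newest picture that a camera, given by its name, has taken for a name from the list of things; names that differ only in an ending like _2 or _b are one class to them, and where a whole thing is asked for, a point or a joint stands for the part that bears it (a point fixed in the world has none). Each returns a list of dicts, best first, with "p" (0 to 1); they miss things now and then, are a little off and sometimes report something else, mostly with a low value. They report only what shows in the picture. A call takes as long as a camera call.
- env.look_for(camera, query): "bbox" ([left, top, right, bottom] in pixels, round what is visible of it).
- env.trace(camera, query): "pixels" (420x560 bool, what is visible of it) and "bbox" ([left, top, right, bottom] in pixels, round what is visible of it).
The state is a dict: "clock": time; "joint_pos": joint angles; "qd": joint speeds; "joint_torque": joint torques, N m; "tool_pos": TCP position; "tcp_rot": TCP orientation; "wrist_force": force on the tool from outside, world axes, zero at the start; "moment": the same for the moment, N m; "grip_width": opening from 0.0 (shut) to 1.0 (fully open); "grasp_force": force on a finger pad.
Only numpy, scipy, OpenCV 4.12 (cv2) and the standard library are available. Lean on these libraries where they do the work, as an engineer would, in place of code of your own. Each camera call takes 0.05 s, during which the arm holds its last target. There are 200 camera calls.

TASK

Lift the ring spanner off its peg on the sloping lid of the parts case and lay it, without dropping it, wholly inside the grey tray; then slide the bolt fully home into its keeper so that the lid is locked. Do not push the bolt across before the spanner lies in the tray, and leave the pedals, the mug and the bottle where they stand.

Things in the scene. Friction and masses are not known exactly. Their poses are not given: they have to be found in the camera images.
- case: Grey steel parts case, fixed, 280 mm wide (y), 240 mm deep (x); origin under its centre, z up, front towards -x. Its front lid slopes at 35 deg from (x=-0.120, z=0.050) up to (x=0.060, z=0.176); flat top behind. Slope normal (-0.574,0,0.819), up-slope (0.819,0,0.574). On the slope: a steel bolt in a channel across it, its keeper and a peg.
- case_tube (a point): Middle of the axis of a fixed white light tube, 22 mm thick, 280 mm long along case y, over the bolt, held by 12 mm rods at its ends that bend back and down to the case top. Above the bolt's knob it leaves no room for an upright gripper; one square to the slope (tilted 35 deg) clears it.
- case_peg (a point): Tip of the plain round peg, 12 mm thick, that stands 30 mm out of the slope, square to it, 175 mm up the slope from its lower edge, at case y = -0.045. The spanner hangs on it by its ring.
- case_keeper (a point): Centre of the opening of the keeper, a steel staple 16 mm wide (case y), reaching 28 mm off the slope, at case y = -0.078 on the bolt's line, 115 mm up the slope; the opening's centre is 11 mm off the slope.
- bolt (a joint): Travel of the bolt, m: 0 = drawn fully back, 0.075 = fully home in the keeper against its end stop; moves along case -y. Rod 14 mm thick, 112 mm long, 115 mm up the slope, axis 11 mm off the slope. Sliding friction about 3 N, no spring, stays where it is left. Its tip enters the keeper at about 0.058.
- bolt_knob (a point): Centre of the top of the bolt's knob: a steel post 16 mm thick, square to the slope, top 62 mm off the slope. The channel walls reach 18 mm off the slope, the strap at the channel's keeper end 27 mm and the keeper 28 mm, so the knob can be pinched 32 to 62 mm off the slope all along its travel.
- bolt_tip (a point): Centre of the leading end of the bolt's rod.
- spanner: Ring spanner, 160 g, 163 mm long: steel ring (46 mm outside, 30 inside, 10 thick), neck, black grip 18 mm wide (y), 22 mm thick (z), from x = -0.045 to -0.140. Origin: ring centre on the underside; +x from grip to ring. It starts hung on the peg, flat on the slope (x up-slope, z along the normal), grip across the bolt's path. The ring must come over 30 mm off the slope to clear the peg.
- spanner_ring (a point): Centre of the spanner's ring, half way through its thickness.
- spanner_end (a point): Far end of the spanner's grip (x = -0.140), half way through its thickness.
- tray: Grey open tray, fixed to the bench, 220 mm (its x) by 140 mm (its y), 45 mm high, walls and floor 5 mm thick; origin under its centre at bench height.
- pedal_wide: Blue effects pedal, metal box 120 x 100 x 50 mm with three knobs and a foot switch (66 mm high overall). Origin under its centre. Loose bystander.
- pedal_slim: Black effects pedal, box 112 x 65 x 45 mm with two knobs and a foot switch (61 mm high overall). Origin under its centre. Loose bystander.
- mug: White mug, 80 mm across, 95 mm high, handle to its +y. Origin under its centre. Loose bystander.
- bottle: Clear plastic bottle with a white cap, 52 mm across, 120 mm high, standing in front of the case. Origin under its centre. Loose bystander.

How it is judged:
By the outcome, as a careful person would: the job done as asked, in the order asked, and still so for the second after the job is handed in, with the robot touching nothing.
It also fails if it takes over 59 s, if anything falls off the work surface, if the arm or the gripper's body presses on something with over 40 N, if the wrist force passes 120 N, or if a joint passes its speed limit or range.

## Working session

There is one attempt and no reset: what is moved stays moved. The work goes in short steps, Python scripts to look and compute and a tool call to move; the robot and the scene stay as the last step left them, time stands still between calls to the robot, and variables do not carry over. Pictures are saved under pics/ and viewed, at most 10 in all, crops included, and the job is handed in when it is done.

Besides the shell and the picture viewer there is one more tool, called after "Emit:" in YAML: its name, and indented under it one key for each argument. servo_tool: Moves the arm, as the interface text tells. Its arguments: {"type":"object","properties":{"dr":{"type":"array"},"xyz":{"type":"array"},"jaw":{"type":"array"},"squeeze":{"type":"number"}},"required":["dr","xyz","jaw"]}

```bash
mkdir -p pics; cat > h.py <<'E'
import numpy as np, cv2
from plant import env
from scipy.spatial.transform import Rotation as R
def snap(c,name):
    im=env.read_camera(c); cv2.imwrite(f'pics/{name}.png',im[:,:,::-1]); return im
E
python3 - <<'E'
from h import *
o=env.observe(); print({k:np.round(v,3) for k,v in o.items()}, env.grip_depth)
a=snap('scene','s1'); b=snap('side','d1')
cv2.imwrite('pics/both.png',np.vstack([a,b])[:,:,::-1][:, :])
for c in ['scene','side','wrist']: print(c,env.camera_model(c))
for c in ['scene','side']:
  for q in ['case','tray','spanner_ring','spanner_end','bolt_knob','bolt_tip','case_peg','case_keeper','case_tube','spanner','bottle','mug','pedal_wide','pedal_slim']:
    print(c,q,[(round(d['p'],2),np.round(d['bbox']).tolist()) for d in env.look_for(c,q)[:2]])
E
```

```text
{'clock': np.float64(0.0), 'joint_pos': array([ 0.979,  0.207,  1.543,  0.   ,  1.394, -0.151]), 'qd': array([ 0.002, -0.001,  0.002,  0.001, -0.001,  0.   ]), 'joint_torque': array([ 0.0000e+00, -3.8304e+01, -2.9159e+01, -0.0000e+00,  1.1000e-02,
       -0.0000e+00]), 'tool_pos': array([244.923, 519.388, 230.12 ]), 'tcp_rot': array([-3.139, -0.   ,  2.701]), 'wrist_force': array([-0.385, -0.023,  0.597]), 'moment': array([-0.002, -0.014,  0.001]), 'grasp_force': np.float64(0.0), 'grip_width': np.float64(1.0)} 18.700000000000003
scene {'fx': 493.30098301433924, 'fy': 493.30098301433924, 'cx': 284.70059468655563, 'cy': 202.72393527391273, 'eye': array([1139.17355768,  605.82528267, 1023.87097707]), 'orientation': array([ 0.78527731, -0.01795091,  2.3835432 ])}
side {'fx': 393.06295233621444, 'fy': 393.06295233621444, 'cx': 274.9806002964209, 'cy': 214.17687693601795, 'eye': array([ 489.95962902, -719.88352901,  721.19321958]), 'orientation': array([ 0.94326968,  0.0130227 , -0.06566984])}
wrist {'fx': 303.2169816929831, 'fy': 303.2169816929831, 'cx': 279.3626030203959, 'cy': 206.80597
[... 1196 characters left out ...]
side spanner_end [(0.68, [260.0, 244.0, 321.0, 288.0])]
side bolt_knob [(0.52, [266.0, 218.0, 292.0, 254.0])]
side bolt_tip [(0.77, [264.0, 214.0, 292.0, 258.0]), (0.22, [295.0, 182.0, 325.0, 202.0])]
side case_peg [(0.64, [245.0, 154.0, 377.0, 340.0])]
side case_keeper [(0.89, [244.0, 155.0, 377.0, 337.0])]
side case_tube [(0.79, [244.0, 154.0, 380.0, 340.0])]
side spanner [(0.84, [258.0, 242.0, 326.0, 285.0])]
side bottle [(0.62, [187.0, 235.0, 213.0, 278.0]), (0.44, [310.0, 351.0, 376.0, 420.0])]
side mug [(0.65, [312.0, 350.0, 376.0, 420.0])]
side pedal_wide [(0.79, [198.0, 364.0, 278.0, 420.0])]
side pedal_slim [(0.71, [293.0, 184.0, 318.0, 203.0]), (0.63, [244.0, 156.0, 375.0, 335.0])]
```

View pics/s1.png

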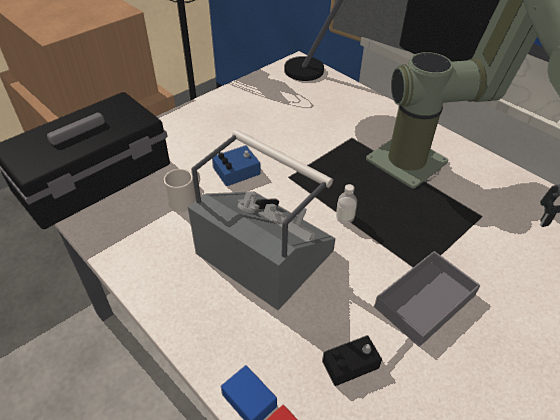

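View pics/d1.png

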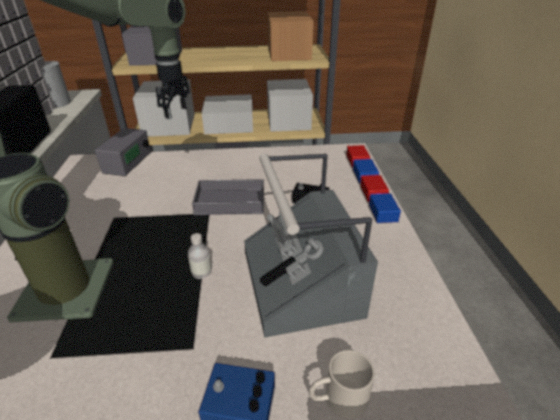

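The scene view shows the case at (260,215), tray at (427,298), bottle at (346,203) and black pedal at (352,360). In the side view the spanner grip is near (275,270) and the knob near (280,235). Next I'll crop both views for the corners.

```bash
python3 - <<'E'
from h import *
a=cv2.imread('pics/s1.png'); b=cv2.imread('pics/d1.png')
def crop(im,x0,y0,x1,y1,k,n):
    c=cv2.resize(im[y0:y1,x0:x1],None,fx=k,fy=k,interpolation=cv2.INTER_CUBIC)
    c=cv2.convertScaleAbs(c,alpha=1.4,beta=10)
    for x in range((x0+9)//10*10,x1,10):
        cv2.line(c,((x-x0)*k,0),((x-x0)*k,6 if x%50 else 18),(0,255,255),1)
        if x%20==0: cv2.putText(c,str(x),((x-x0)*k,28),0,.4,(0,0,255),1)
    for y in range((y0+9)//10*10,y1,10):
        cv2.line(c,(0,(y-y0)*k),(6,(y-y0)*k),(0,255,255),1)
        if y%20==0: cv2.putText(c,str(y),(8,(y-y0)*k+4),0,.4,(0,0,255),1)
    cv2.imwrite(f'pics/{n}.png',c)
crop(a,184,125,344,315,3,'c1'); crop(b,238,145,388,345,3,'c2')
E
python3 -c "
import cv2,numpy as np
a=cv2.imread('pics/c1.png');b=cv2.imread('pics/c2.png')
print(a.shape,b.shape)"
```

```text
(570, 480, 3) (600, 450, 3)
```

View pics/c1.png

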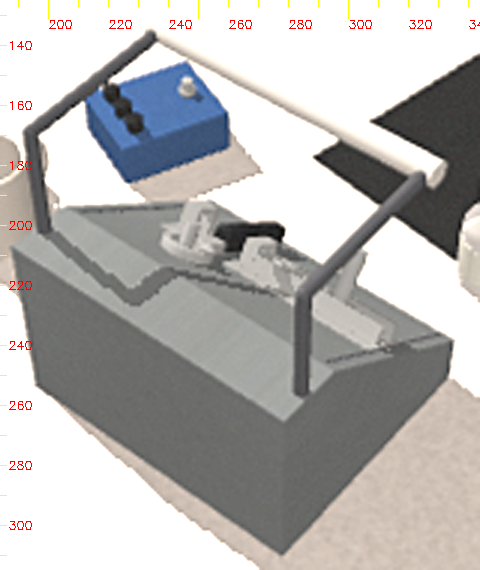

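View pics/c2.png

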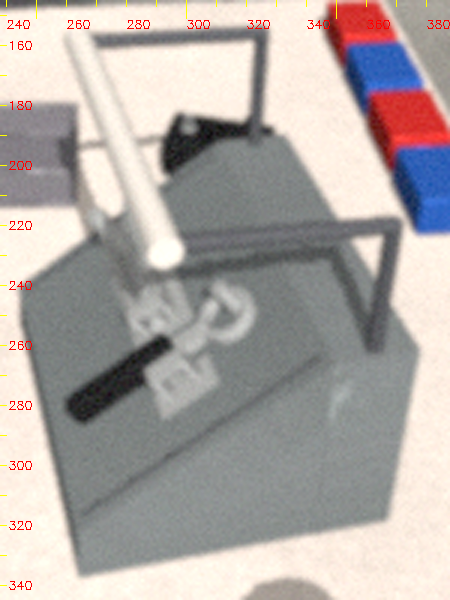

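```bash
cat >> h.py <<'E'
def proj(c,P,m=None):
    m=m or env.camera_model(c)
    Rm=R.from_euler('xyz',m['orientation']).as_matrix()
    p=(np.atleast_2d(P)-m['eye'])@Rm
    return np.c_[m['cx']+m['fx']*p[:,0]/-p[:,2], m['cy']+m['fy']*-p[:,1]/-p[:,2]]
def plane(c,uv,z,m=None):
    m=m or env.camera_model(c)
    d=R.from_euler('xyz',m['orientation']).as_matrix()@np.array([(uv[0]-m['cx'])/m['fx'],-(uv[1]-m['cy'])/m['fy'],-1])
    return m['eye']+d*(z-m['eye'][2])/d[2]
def tri(uvs):  # {cam:uv}
    from scipy.optimize import least_squares
    return least_squares(lambda P:np.concatenate([proj(c,P)[0]-uv for c,uv in uvs.items()]),[550,0,150])
def W(pose,P): # case frame mm -> world
    x,y,t=pose; P=np.atleast_2d(P); return P@np.array([[np.cos(t),np.sin(t),0],[-np.sin(t),np.cos(t),0],[0,0,1]])+[x,y,0]
def slope(s,y,n): # up-slope s, case y, off-slope n -> case frame
    return np.array([-120+s*.819-n*.574, y, 50+s*.574+n*.819])
E
python3 - <<'E'
from h import *
from scipy.optimize import least_squares
S=[((120,140,176),(278.7,266.7)),((120,-140,176),(188,206)),((120,140,0),(277.3,310)),((120,-140,0),(196.3,253.3)),((-120,140,50),(334.7,239)),((-120,140,0),(333.3,251))]
D=[((-120,-140,0),(264.7,336.7)),((120,-140,0),(367,318.3)),((120,-140,176),(377.3,261.7)),((-120,-140,50),(264.7,316.7)),((60,-140,176),(346.3,262.3)),((-120,140,50),(245.3,240)),((120,140,176),(334,191))]
f=lambda p:np.concatenate([(proj('scene',W(p,[a for a,b in S]))-[b for a,b in S]).ravel(),(proj('side',W(p,[a for a,b in D]))-[b for a,b in D]).ravel()])
r=least_squares(f,[550,0,0],x_scale=[100,100,1],loss='soft_l1'); p=r.x; print(p,np.round(f(p),1))
q=least_squares(lambda v:np.concatenate([(proj('scene',W(p,[[v[0],-140,v[1]],[v[0],140,v[1]]]))-[(235,137),(329.7,183.3)]).ravel(),(proj('side',W(p,[[v[0],-140,v[1]],[v[0],140,v[1]]]))-[(293.7,229),(264,157.7)]).ravel()]),[0,250]); print('tube case x,z',q.x,np.round(q.fun,1))
for y in range(0,110,10): print(y,[np.round(proj(c,W(p,slope(115,y,62)))[0]) for c in ('scene','side')],[np.round(proj(c,W(p,slope(115,y,18)))[0]) for c in ('scene','side')])
for n,P in dict(ring=slope(166,-45,5),end=slope(26,-45,11),peg=slope(175,-45,30),keeper=slope(115,-78,28)).items(): print(n,np.round(W(p,P)),[np.round(proj(c,W(p,P))[0]) for c in ('scene','side')])
print('bottle',plane('scene',(346,219),5),'tray corners')
for uv in [(433,253),(479,287),(424,341),(376,303)]: print(np.round(plane('scene',uv,45)))
for c,q2 in [('scene','tray'),('side','tray')]:
  for d in env.trace(c,q2)[:2]:
    h=cv2.boxPoints(cv2.minAreaRect(np.argwhere(d['pixels'])[:,::-1].astype(np.float32))); print(c,d['p'],d['bbox'],d['pixels'].sum())
np.save('pose.npy',p)
E
```

```text
[ 5.89892854e+02 -2.47718526e+01  1.39119811e-01] [-1.1 -0.6 -0.9  1.  -0.3  1.2 -1.1  0.2  0.7  0.1  0.4  0.3 -1.4 -0.1
 -0.3 -0.5  0.2 -0.9 -2.1  5.1  3.   3.  -1.4 -0.8 -0.9 -2.4]
tube case x,z [-57.33853723 287.44352356] [-0.1 -2.  -0.7  1.7 -0.7  0.3  0.4 -0.3]
0 [array([280., 195.]), array([276., 234.])] [array([274., 211.]), array([286., 245.])]
10 [array([283., 197.]), array([275., 232.])] [array([277., 213.]), array([285., 242.])]
20 [array([286., 199.]), array([274., 229.])] [array([280., 214.]), array([284., 239.])]
30 [array([289., 201.]), array([273., 226.])] [array([283., 216.]), array([284., 237.])]
40 [array([293., 202.]), array([272., 224.])] [array([286., 218.]), array([283., 234.])]
50 [array([296., 204.]), array([271., 221.])] [array([289., 220.]), array([282., 232.])]
60 [array([299., 206.]), array([270., 219.])] [array([292., 222.]), array([281., 229.])]
70 [array([302., 208.]), array([270., 216.])] [array([296., 224.]), array([280., 227.])]
80 [array([306., 210.]), array([269., 214.])] [array([299., 226.]), array([279., 224.])]
90 [array([309., 212.]), array([268., 211.])] [array([302., 228.]), array([278., 222.])]
100 [array([312., 214.]), array([267., 209.])] [array([305., 230.]), array([277., 220.])]
ring [[609. -68. 149.]] [array([247., 208.]), array([313., 248.])]
end [[492. -84.  74.]] [array([277., 204.]), array([261., 281.])]
peg [[602. -68. 175.]] [array([248., 199.]), array([310., 240.])]
keeper [[ 559. -108.  139.]] [array([252., 194.]), array([292., 266.])]
bottle [341.91975328  43.27506805   5.        ] tray corners
[298. 296.  45.]
[305. 433.  45.]
[523. 427.  45.]
[524. 292.  45.]
scene 0.83 [374.1, 249.2, 479.9, 346.6] 5518
scene 0.6 [295.9, 208.6, 306.3, 226.1] 87
side 0.77 [191.7, 177.0, 266.7, 214.7] 2462
```

```bash
cat >> h.py <<'E'
try: pose=np.load('pose.npy')
except Exception: pose=None
def Rcase(tilt=35,yaw=None):
    yaw=pose[2] if yaw is None else yaw
    t=np.radians(tilt); z=np.array([np.sin(t),0,-np.cos(t)]); y=np.array([0,1,0]); x=np.cross(y,z)
    return R.from_euler('z',yaw)*R.from_matrix(np.c_[x,y,z])
def mv(P,Rt):
    o=env.observe(); R0=R.from_euler('xyz',o['tcp_rot']); P=np.ravel(P)
    print('dr',np.round(np.degrees((R0.inv()*Rt).as_rotvec()),1).tolist(),'xyz cm',np.round(R0.inv().apply(P-o['tool_pos'])/10,2).tolist(),'| tcp',np.round(o['tool_pos'],1),'to',np.round(P,1))
E
python3 - <<'E'
from h import *
mv(W(pose,slope(85,-45,110)),Rcase())
E
```

```text
dr [-10.1, -34.0, -32.2] xyz cm [-47.37, -44.56, 4.24] | tcp [245.3 520.  231.3] to [483.7 -85.1 188.9]
```

Emit:
servo_tool:
  dr:
    - [-10,-34,-32]
    - [-10,-34,-32]
    - [-10,-34,-32]
    - [-10,-34,-32]
    - [-10,-34,-32]
    - [-10,-34,-32]
    - [-10,-34,-32]
    - [-10,-34,-32]
  xyz:
    - [-47.4,-44.6,4.2]
    - [-47.4,-44.6,4.2]
    - [-47.4,-44.6,4.2]
    - [-47.4,-44.6,4.2]
    - [-47.4,-44.6,4.2]
    - [-47.4,-44.6,4.2]
    - [-47.4,-44.6,4.2]
    - [-47.4,-44.6,4.2]
  jaw: [-1,-1,-1,-1,-1,-1,-1,-1]

```text
clock: 2.6
tool_pos: [410.2, 102.4, 200.9]
tcp_rot: [-3.141, 0.606, -3.005]
wrist_force: [0.3, 0.4, -0.5]
grip_width: 0.999
grasp_force: 0.0
```

```bash
python3 - <<'E'
from h import *
mv(W(pose,slope(85,-45,110)),Rcase()); print(env.observe()['joint_pos'])
E
```

```text
dr [-0.1, -0.3, -0.1] xyz cm [-3.2, -19.57, 3.7] | tcp [410.2 102.4 200.9] to [483.7 -85.1 188.9]
[-0.03462724 -0.53630389  2.35351717  0.14453308  0.73053333 -1.82008561]
```

Emit:
servo_tool:
  dr:
    - [0,0,0]
    - [0,0,0]
    - [0,0,0]
    - [0,0,0]
    - [0,0,0]
  xyz:
    - [-3.2,-19.6,3.7]
    - [-3.2,-19.6,3.7]
    - [-3.2,-19.6,3.7]
    - [-3.2,-19.6,3.7]
    - [-3.2,-19.6,3.7]
  jaw: [-1,-1,-1,-1,-1]

```text
clock: 3.22
tool_pos: [483.8, -86.4, 188.2]
tcp_rot: [-3.141, 0.603, -3.009]
wrist_force: [0.1, 0.8, 0.1]
grip_width: 0.999
grasp_force: 0.0
```

```bash
python3 - <<'E'
from h import *
mv(W(pose,slope(85,-45,110)),Rcase()); print(env.observe()['joint_pos'])
m=env.camera_model('wrist'); a=snap('wrist','w1')
def dr(P,col):
    u=proj('wrist',W(pose,P),m)[0]; print(np.round(u)); 
    if abs(u).max()<900: cv2.circle(a,tuple(int(v) for v in u),3,col,1)
for P in [slope(166,-45,5),slope(26,-45,11),slope(121,-45,22),slope(175,-45,30)]: dr(P,(255,0,0))
dr(slope(115,72,62),(0,255,0)); dr(slope(115,-78,28),(0,0,255)); 
for s,y in [(0,-140),(0,140),(220,-140),(220,140)]: dr(slope(s,y,0),(255,255,0))
cv2.imwrite('pics/w1o.png',a[:,:,::-1])
for q in ['spanner','bolt_knob','spanner_end','spanner_ring','bolt_tip','case_keeper']: print(q,[(round(d['p'],2),np.round(d['bbox']).tolist()) for d in env.look_for('wrist',q)[:2]])
E
```

```text
dr [-0.2, -0.5, -0.3] xyz cm [-0.05, 0.13, -0.05] | tcp [483.8 -86.4 188.2] to [483.7 -85.1 188.9]
[-0.61287152 -0.25378074  2.20907767  0.56429148  0.80155248 -2.63517081]
[281. 291.]
[280. 136.]
[281. 254.]
[281. 317.]
[449. 271.]
[240. 251.]
[160. 102.]
[516. 100.]
[185. 337.]
[469. 336.]
spanner [(0.58, [253.0, 133.0, 304.0, 314.0])]
bolt_knob [(0.79, [306.0, 236.0, 463.0, 276.0])]
spanner_end [(0.87, [258.0, 133.0, 305.0, 315.0])]
spanner_ring [(0.62, [257.0, 133.0, 305.0, 312.0])]
bolt_tip [(0.72, [307.0, 230.0, 462.0, 281.0])]
case_keeper [(0.88, [162.0, 67.0, 516.0, 420.0]), (0.49, [0.0, 2.0, 50.0, 102.0])]
```

View pics/w1o.png

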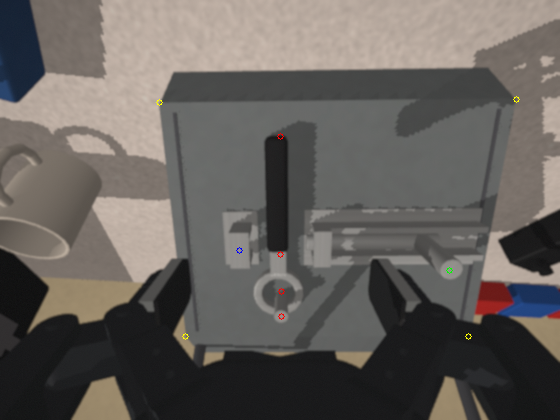

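The overlay matches: the grip centre column is 276, the knob top is at (451,269), and the keeper and peg sit on the predicted points. The spanner lies about 3 mm further to -y, so I'll descend at s=78, y=-47.5.

```bash
python3 - <<'E'
from h import *
mv(W(pose,slope(78,-47.5,4)),Rcase())
E
```

```text
dr [-0.1, -0.4, -0.0] xyz cm [0.54, -0.49, 10.56] | tcp [483.  -82.7 188. ] to [538.6 -79.9  98. ]
```

Emit:
servo_tool:
  dr:
    - [0,0,0]
    - [0,0,0]
    - [0,0,0]
    - [0,0,0]
  xyz:
    - [0.5,-0.3,3]
    - [0.5,-0.3,6]
    - [0.5,-0.3,6]
    - [0.5,-0.3,6]
  jaw: [-1,-1,-1,-1]

```text
clock: 4.08
tool_pos: [513.4, -82.6, 136.3]
tcp_rot: [-3.141, 0.604, -3.004]
wrist_force: [0.2, -0.0, -0.2]
grip_width: 1.0
grasp_force: 0.0
```

```bash
python3 - <<'E'
from h import *
mv(W(pose,slope(78,-47.5,4)),Rcase())
for i in range(3):
    m=env.camera_model('wrist'); t=env.trace('wrist','spanner') if i else (env.read_camera('wrist'),env.trace('wrist','spanner'))[1]
    o=env.observe(); print(np.round(o['tool_pos'],1),np.round(o['joint_pos'],4))
if t:
    ys,xs=np.where(t[0]['pixels']); 
    for s in (45,60,75,90):
        uv=proj('wrist',W(pose,slope(s,-47.5,22)),m)[0]; r=int(round(uv[1])); c=xs[ys==r]; print(s,np.round(uv),(c.min(),c.max()) if len(c) else None)
print([np.round(proj('wrist',W(pose,slope(70,y,22)),m)[0]) for y in (-57,-47,-37)])
E
```

```text
dr [-0.1, -0.4, -0.1] xyz cm [0.08, -0.08, 4.59] | tcp [513.4 -82.6 136.3] to [538.6 -79.9  98. ]
[513.7 -83.2 137.1] [-0.556  -0.0818  2.1968  0.6494  0.6413 -2.7166]
[513.8 -83.3 137.2] [-0.5562 -0.0818  2.1968  0.6494  0.6411 -2.7166]
[513.7 -83.4 137.1] [-0.5563 -0.0817  2.1968  0.6495  0.6411 -2.7167]
45 [278. 185.] (np.int64(260), np.int64(290))
60 [278. 210.] (np.int64(261), np.int64(290))
75 [278. 233.] (np.int64(262), np.int64(290))
90 [278. 256.] (np.int64(262), np.int64(290))
[array([262., 226.]), array([279., 226.]), array([296., 226.])]
```

Emit:
servo_tool:
  dr:
    - [0,0,0]
    - [0,0,0]
    - [0,0,0]
    - [0,0,0]
    - [0,0,0]
    - [0,0,0]
    - [0,0,0]
    - [0,0,0]
  xyz:
    - [0.1,-0.1,2.5]
    - [0.1,-0.1,4.6]
    - [0.1,-0.1,4.6]
    - [0.1,-0.1,4.6]
    - [0.1,-0.1,4.6]
    - [0.1,-0.1,4.6]
    - [0.1,-0.1,4.6]
    - [0.1,-0.1,4.6]
  jaw: [-1,-1,-1,1,1,1,1,1]
  squeeze: 60

```text
clock: 5.28
tool_pos: [538.5, -80.8, 98.0]
tcp_rot: [-3.14, 0.604, -3.004]
wrist_force: [-6.2, -0.8, 8.5]
grip_width: 0.197
grasp_force: 58.6
```

```bash
python3 - <<'E'
from h import *
o=env.observe(); print(np.round(o['tool_pos'],1),np.round(o['joint_pos'],3),o['grip_width']*85,o['grasp_force'],o['wrist_force'])
mv(W(pose,slope(78,-48.5,50)),Rcase())
E
```

```text
[538.5 -80.8  98. ] [-0.514  0.058  2.167  0.737  0.535 -2.794] 16.74069693021787 58.627172112464905 [-6.24774217 -0.84554406  8.46580674]
dr [-0.2, -0.4, -0.1] xyz cm [0.01, -0.02, -4.59] | tcp [538.5 -80.8  98. ] to [512.6 -84.6 135.7]
```

Emit:
servo_tool:
  dr:
    - [0,0,0]
    - [0,0,0]
    - [0,0,0]
    - [0,0,0]
    - [0,0,0]
    - [0,0,0]
  xyz:
    - [0,0,-1]
    - [0,0,-2]
    - [0,0,-3.5]
    - [0,0,-5.5]
    - [0,0,-5.5]
    - [0,0,-5.5]
  jaw: [1,1,1,1,1,1]

```text
clock: 6.02
tool_pos: [507.1, -84.6, 142.0]
tcp_rot: [-3.141, 0.602, -3.006]
wrist_force: [0.8, 0.7, -2.6]
grip_width: 0.192
grasp_force: 59.5
```

```bash
python3 - <<'E'
from h import *
o=env.observe(); print(np.round(o['joint_pos'],3),o['grip_width']*85,o['grasp_force'],o['wrist_force'],o['moment'])
a=snap('wrist','w2'); b=snap('side','d2')
cv2.imwrite('pics/w2c.png',np.hstack([cv2.resize(a[60:420,150:420],None,fx=1.4,fy=1.4),cv2.resize(b[200:320,220:350],(400,504),interpolation=2)])[:,:,::-1])
E
```

```text
[-0.57  -0.106  2.204  0.638  0.664 -2.712] 16.361059371464023 59.501134157180786 [ 0.78634093  0.71701808 -2.57973245] [0.00257782 0.57759566 0.02868139]
```

View pics/w2c.png

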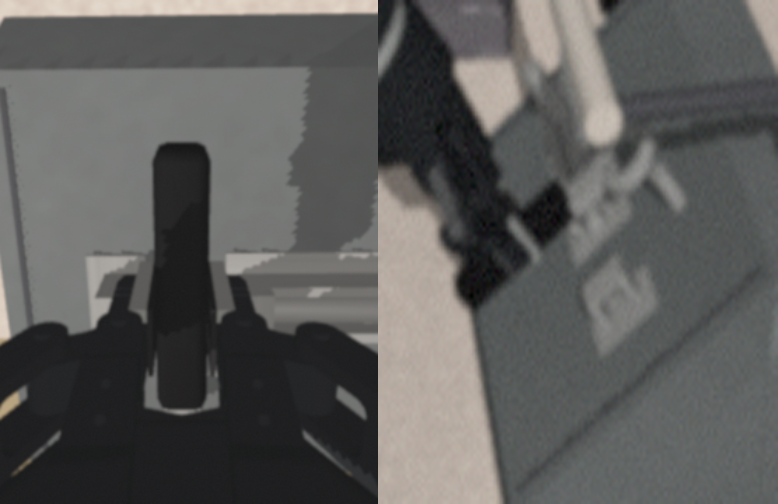

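The spanner is held straight and off the peg: the peg stands free at crop (675,195) with the ring beside it at (635,165).

```bash
python3 - <<'E'
from h import *
mv([430,-80,165],Rcase()); mv([415,0,220],Rcase(28,0.1)); mv([400,160,240],Rcase(12,0.04)); mv([382,362,180],Rcase(0,-0.02))
E
```

```text
dr [-0.1, -0.5, -0.2] xyz cm [4.92, 1.48, -6.22] | tcp [507.1 -84.4 141.6] to [430 -80 165]
dr [1.1, 6.5, 1.8] xyz cm [2.14, 9.62, -10.97] | tcp [507.1 -84.4 141.6] to [415   0 220]
dr [2.2, 22.5, 5.1] xyz cm [0.45, 25.67, -12.23] | tcp [507.1 -84.4 141.6] to [400 160 240]
dr [2.7, 34.4, 8.7] xyz cm [3.07, 45.93, -6.73] | tcp [507.1 -84.4 141.6] to [382 362 180]
```

Emit:
servo_tool:
  dr:
    - [0,0,0]
    - [0,0,0]
    - [0,0,0]
    - [1,6,2]
    - [1,6,2]
    - [1,6,2]
    - [2,14,4]
    - [2,22,5]
  xyz:
    - [2.5,0.7,-3.1]
    - [4.9,1.5,-6.2]
    - [4.9,1.5,-6.2]
    - [3.5,5,-8.5]
    - [2.1,9.6,-11]
    - [2.1,9.6,-11]
    - [1.3,15,-11.6]
    - [0.5,20,-12.2]
  jaw: [1,1,1,1,1,1,1,1]

```text
clock: 7.12
tool_pos: [408.4, 94.9, 237.8]
tcp_rot: [3.135, 0.232, -3.1]
wrist_force: [0.9, 0.0, -1.6]
grip_width: 0.194
grasp_force: 59.6
```

```bash
python3 - <<'E'
from h import *
o=env.observe(); print(np.round(o['joint_pos'],3),o['grip_width']*85,o['grasp_force'])
mv([382,362,180],Rcase(0,-0.02))
E
```

```text
[ 0.01  -0.318  2.043  0.015  1.185 -1.607] 16.521295025946003 59.59290325641632
dr [0.8, 13.3, 3.6] xyz cm [2.82, 26.75, 5.46] | tcp [408.4  94.9 237.8] to [382 362 180]
```

Emit:
servo_tool:
  dr:
    - [1,13,3.6]
    - [1,13,3.6]
    - [1,13,3.6]
    - [1,13,3.6]
    - [1,13,3.6]
    - [1,13,3.6]
    - [1,13,3.6]
  xyz:
    - [2.8,6,1]
    - [2.8,12,2.5]
    - [2.8,18,4]
    - [2.8,24,5.5]
    - [2.8,26.7,5.5]
    - [2.8,26.7,5.5]
    - [2.8,26.7,5.5]
  jaw: [1,1,1,1,1,1,1]

```text
clock: 8.0
tool_pos: [381.5, 360.8, 179.1]
tcp_rot: [-3.139, 0.007, 3.125]
wrist_force: [1.0, -0.1, -1.4]
grip_width: 0.194
grasp_force: 59.7
```

```bash
python3 - <<'E'
from h import *
o=env.observe(); print(np.round(o['joint_pos'],3),o['grip_width']*85,o['grasp_force'])
mv([382,362,12],Rcase(0,-0.02))
m=env.camera_model('wrist');snap('wrist','w3');s=snap('scene','s3')
for c,q in [('wrist','tray'),('scene','tray'),('scene','spanner')]:
  for d in env.look_for(c,q)[:2]: print(c,q,round(d['p'],2),np.round(d['bbox']))
a=cv2.imread('pics/w3.png')
for P in [(302,292,45),(522,292,45),(302,432,45),(522,432,45)]:
  u=proj('wrist',P,m)[0]; print(np.round(u)); cv2.circle(a,tuple(int(v) for v in u),3,(0,0,255),1)
cv2.imwrite('pics/w3b.png',np.vstack([cv2.resize(a,(400,300)),cv2.resize(s[200:365,320:540][:,:,::-1],(400,300))]))
E
```

```text
[ 0.596  0.149  1.722 -0.007  1.266 -0.956] 16.51585445420166 59.717570543289185
dr [-0.1, 0.4, 0.2] xyz cm [0.08, 0.16, 16.71] | tcp [381.5 360.8 179.1] to [382 362  12]
wrist tray 0.61 [198.  93. 360. 294.]
scene tray 0.58 [375. 250. 478. 348.]
scene spanner 0.91 [418. 237. 456. 285.]
[198. 108.]
[217. 322.]
[360. 105.]
[347. 321.]
```

View pics/w3b.png

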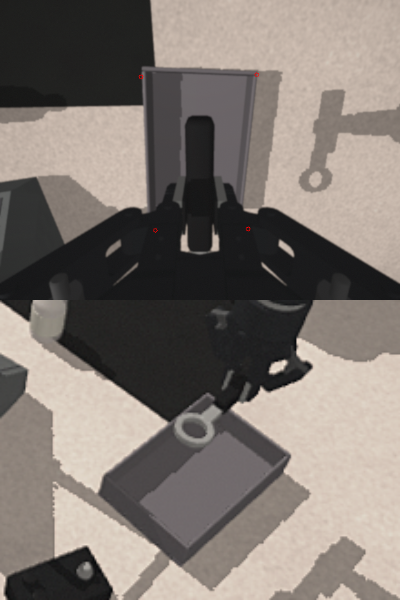

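The tray rim corners at wrist (200,94) and (361,97) put its near edge about 6 mm closer to the robot. I'll shift slightly and lower, watching the force.

Emit:
servo_tool:
  dr:
    - [0,0,0]
    - [0,0,0]
    - [0,0,0]
    - [0,0,0]
    - [0,0,0]
    - [0,0,0]
    - [0,0,0]
    - [0,0,0]
  xyz:
    - [0.3,0.1,4]
    - [0.3,0.1,8]
    - [0.3,0.1,12]
    - [0.3,0.1,14]
    - [0.3,0.1,15.5]
    - [0.3,0.1,16.2]
    - [0.3,0.1,16.4]
    - [0.3,0.1,16.4]
  jaw: [1,1,1,1,1,1,1,1]

```text
clock: 9.25
tool_pos: [380.9, 362.0, 17.0]
tcp_rot: [-3.141, 0.01, 3.125]
wrist_force: [0.4, -0.0, -2.1]
grip_width: 0.195
grasp_force: 59.6
```

Emit:
servo_tool:
  dr:
    - [0,0,0]
    - [0,0,0]
    - [0,0,0]
    - [0,0,0]
    - [0,0,0]
  xyz:
    - [0,0,0.2]
    - [0,0,0.4]
    - [0,0,0.5]
    - [0,0,0.6]
    - [0,0,0.6]
  jaw: [1,1,1,1,1]

```text
clock: 9.88
tool_pos: [380.2, 361.5, 10.1]
tcp_rot: [-3.14, 0.009, 3.125]
wrist_force: [0.0, -1.3, -1.8]
grip_width: 0.194
grasp_force: 59.6
```

Emit:
servo_tool:
  dr:
    - [0,0,0]
    - [0,0,0]
    - [0,0,0]
  xyz:
    - [0,0,0.1]
    - [0,0,0.2]
    - [0,0,0.2]
  jaw: [1,1,1]

```text
clock: 10.25
tool_pos: [380.5, 361.6, 8.9]
tcp_rot: [-3.14, 0.009, 3.125]
wrist_force: [-2.4, -1.8, 4.8]
grip_width: 0.195
grasp_force: 60.6
```

Contact felt. Now I'll release and rise.

Emit:
servo_tool:
  dr:
    - [0,0,0]
    - [0,0,0]
    - [0,0,0]
    - [0,0,0]
    - [0,0,0]
    - [0,0,0]
    - [0,0,0]
    - [0,0,0]
  xyz:
    - [0,0,0]
    - [0,0,0]
    - [0,0,0]
    - [0,0,0]
    - [0,0,-3]
    - [0,0,-9]
    - [0,0,-15]
    - [0,0,-19]
  jaw: [0.4,0,-0.2,-0.2,-0.2,-0.2,-0.2,-0.2]

```text
clock: 11.25
tool_pos: [379.5, 362.6, 201.6]
tcp_rot: [3.141, 0.012, 3.125]
wrist_force: [0.6, 0.3, -0.4]
grip_width: 0.6
grasp_force: 0.0
```

```bash
python3 - <<'E'
from h import *
o=env.observe(); print(np.round(o['joint_pos'],3),o['grip_width']*85,o['wrist_force'])
a=snap('wrist','w4');s=snap('scene','s4')
cv2.imwrite('pics/w4b.png',np.vstack([cv2.resize(a,(400,300)),cv2.resize(s[200:365,320:540],(400,300))])[:,:,::-1])
mv([400,160,240],Rcase(12,0.04)); mv([420,60,230],Rcase(30,0.1)); mv(W(pose,slope(115,73,115)),Rcase())
E
```

```text
[ 0.601  0.121  1.704 -0.007  1.306 -0.951] 51.033879485271875 [ 0.64736532  0.30638869 -0.36586451]
dr [-0.0, -10.9, -3.3] xyz cm [-2.22, -20.37, -3.62] | tcp [381.9 364.2 204.6] to [400 160 240]
dr [-1.5, -28.9, -6.6] xyz cm [-4.37, -30.34, -2.64] | tcp [381.9 364.2 204.6] to [420  60 230]
dr [-2.5, -33.8, -8.7] xyz cm [-11.26, -32.76, -0.54] | tcp [381.9 364.2 204.6] to [488.8  34.8 210.2]
```

View pics/w4b.png

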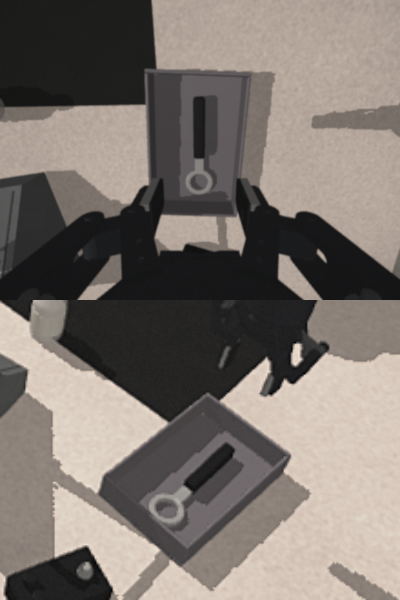

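The spanner lies flat, wholly inside the tray and clear of its walls. On to the knob.

Emit:
servo_tool:
  dr:
    - [0,-6,-1.5]
    - [0,-11,-3]
    - [-1,-20,-5]
    - [-1.5,-29,-6.6]
    - [-2.5,-34,-8.7]
    - [-2.5,-34,-8.7]
    - [-2.5,-34,-8.7]
    - [-2.5,-34,-8.7]
  xyz:
    - [-0.8,-6,-2]
    - [-1.5,-12,-3]
    - [-2.2,-18,-3.5]
    - [-3,-24,-3.5]
    - [-4.4,-30,-3.5]
    - [-5.5,-31,-3.5]
    - [-5.5,-31,-3.5]
    - [-5.5,-31,-3.5]
  jaw: [-0.2,-0.2,-0.2,-0.2,-0.2,-0.2,-0.2,-0.2]

```text
clock: 12.35
tool_pos: [427.4, 51.2, 233.2]
tcp_rot: [-3.136, 0.601, -3.0]
wrist_force: [-0.3, 0.3, 0.6]
grip_width: 0.598
grasp_force: 0.0
```

```bash
python3 - <<'E'
from h import *
o=env.observe(); print(np.round(o['joint_pos'],3),o['grip_width']*85)
mv(W(pose,slope(90,73,120)),Rcase());mv(W(pose,slope(115,73,90)),Rcase())
E
```

```text
[-0.239 -0.557  2.293  0.274  0.856 -2.071] 50.83166675137569
dr [-0.3, -0.6, 0.1] xyz cm [-1.02, -2.45, 4.74] | tcp [427.4  51.2 233.2] to [465.7  31.6 199.9]
dr [-0.3, -0.6, 0.1] xyz cm [-3.55, -2.44, 7.72] | tcp [427.4  51.2 233.2] to [503.   36.8 189.7]
```

Emit:
servo_tool:
  dr:
    - [0,-0.6,0]
    - [0,-0.6,0]
    - [0,-0.6,0]
    - [0,-0.6,0]
    - [0,-0.6,0]
    - [0,-0.6,0]
  xyz:
    - [-1,-2.4,2.5]
    - [-1,-2.4,4.7]
    - [-2.3,-2.4,6.2]
    - [-3.5,-2.4,7.5]
    - [-3.5,-2.4,7.7]
    - [-3.5,-2.4,7.7]
  jaw: [-0.2,-0.2,-0.2,-0.2,-0.2,-0.2]

```text
clock: 13.1
tool_pos: [502.4, 38.5, 189.9]
tcp_rot: [-3.135, 0.612, -2.997]
wrist_force: [-0.7, 0.2, -1.5]
grip_width: 0.597
grasp_force: 0.0
```

```bash
python3 - <<'E'
from h import *
env.observe(); m=env.camera_model('wrist'); a=snap('wrist','w5')
o=env.observe(); print(np.round(o['joint_pos'],3),o['wrist_force'])
for y in (68,73,78):
  for n in (62,35):
    u=proj('wrist',W(pose,slope(115,y,n)),m)[0]; print(y,n,np.round(u)); cv2.circle(a,tuple(int(v) for v in u),2,(255,0,0) if y==73 else (0,255,0),1)
cv2.imwrite('pics/w5o.png',a[:,:,::-1])
mv(W(pose,slope(115,73,36)),Rcase())
E
```

```text
[-0.227 -0.262  2.214  0.348  0.637 -2.162] [-0.51855493 -0.7272217  -0.47476946]
68 62 [267. 241.]
68 35 [269. 226.]
73 62 [276. 241.]
73 35 [276. 226.]
78 62 [284. 241.]
78 35 [283. 226.]
dr [-0.2, 0.1, 0.2] xyz cm [-0.0, -0.12, 5.47] | tcp [502.4  38.1 190.2] to [533.7  41.1 145.5]
```

View pics/w5o.png

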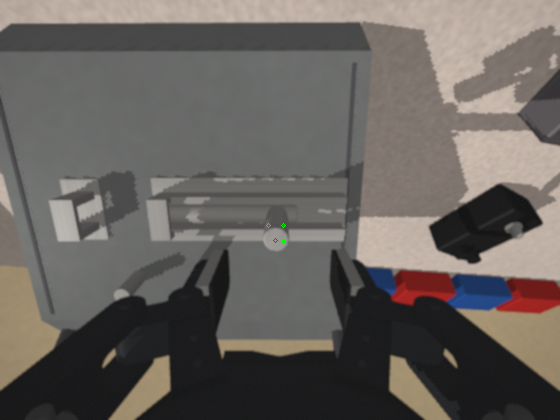

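The knob top is at (275,240), right on the prediction for y=73 and between the open fingers. I'll descend and pinch.

Emit:
servo_tool:
  dr:
    - [0,0,0]
    - [0,0,0]
    - [0,0,0]
    - [0,0,0]
    - [0,0,0]
    - [0,0,0]
    - [0,0,0]
    - [0,0,0]
  xyz:
    - [0,-0.1,2]
    - [0,-0.1,4]
    - [0,-0.1,5.4]
    - [0,-0.1,5.4]
    - [0,-0.1,5.4]
    - [0,-0.1,5.4]
    - [0,-0.1,5.4]
    - [0,-0.1,5.4]
  jaw: [-0.2,-0.2,-0.2,0.4,1,1,1,1]
  squeeze: 40

```text
clock: 14.15
tool_pos: [533.9, 40.2, 147.2]
tcp_rot: [-3.135, 0.614, -2.998]
wrist_force: [-6.6, 0.2, 6.0]
grip_width: 0.171
grasp_force: 39.3
```

```bash
python3 - <<'E'
from h import *
o=env.observe(); print(np.round(o['joint_pos'],3),o['wrist_force'],o['grip_width']*85)
mv(W(pose,slope(115,73-75,36)),Rcase())
d=R.from_euler('xyz',o['tcp_rot']).inv().apply(W(pose,[0,-1,0])[0]-W(pose,[0,0,0])[0]); print('slide dir in tool',np.round(d,4))
E
```

```text
[-0.2   -0.096  2.187  0.403  0.497 -2.213] [-6.57113708  0.2021751   6.02129364] 14.557507105355638
dr [-0.3, 0.2, 0.2] xyz cm [0.12, -7.41, 0.17] | tcp [533.9  40.2 147.2] to [544.1 -33.2 145.5]
slide dir in tool [ 0.0033 -1.      0.0047]
```

Emit:
servo_tool:
  dr:
    - [0,0,0]
    - [0,0,0]
    - [0,0,0]
    - [0,0,0]
    - [0,0,0]
    - [0,0,0]
    - [0,0,0]
    - [0,0,0]
  xyz:
    - [0,-0.8,0]
    - [0,-1.8,0]
    - [0,-2.8,0]
    - [0,-3.8,0]
    - [0,-4.8,0]
    - [0,-5.6,0]
    - [0,-6.2,0]
    - [0,-6.2,0]
  jaw: [1,1,1,1,1,1,1,1]

```text
clock: 15.15
tool_pos: [543.0, -22.0, 147.2]
tcp_rot: [-3.134, 0.614, -2.999]
wrist_force: [0.8, 0.6, 1.1]
grip_width: 0.17
grasp_force: 39.2
```

Emit:
servo_tool:
  dr:
    - [0,0,0]
    - [0,0,0]
    - [0,0,0]
    - [0,0,0]
    - [0,0,0]
    - [0,0,0]
  xyz:
    - [0,-0.4,0]
    - [0,-0.8,0]
    - [0,-1.1,0]
    - [0,-1.3,0]
    - [0,-1.5,0]
    - [0,-1.5,0]
  jaw: [1,1,1,1,1,1]

```text
clock: 15.9
tool_pos: [542.9, -23.2, 147.0]
tcp_rot: [3.118, 0.61, -3.004]
wrist_force: [5.1, 45.2, 11.4]
grip_width: 0.174
grasp_force: 41.4
```

The slide stopped after about 64 mm with 45 N. I'll relax and look whether this is the end stop or an obstruction.

Emit:
servo_tool:
  dr:
    - [0,0,0]
    - [0,0,0]
  xyz:
    - [0,1.2,0]
    - [0,1.2,0]
  jaw: [1,1]

```text
clock: 16.15
tool_pos: [543.1, -22.9, 147.1]
tcp_rot: [-3.136, 0.614, -2.997]
wrist_force: [0.6, 8.3, 3.2]
grip_width: 0.167
grasp_force: 40.2
```

```bash
python3 - <<'E'
from h import *
o=env.observe(); print(np.round(o['tool_pos'],1),np.round(o['tcp_rot'],3),np.round(o['joint_pos'],3),o['wrist_force'],o['moment'],o['grip_width']*85)
m=env.camera_model('wrist'); a=snap('wrist','w6'); b=snap('side','d6')
cv2.imwrite('pics/w6o.png',np.hstack([cv2.resize(a[130:300,100:400],(450,255)),np.zeros((255,0,3),np.uint8)])[:,:,::-1])
A=cv2.resize(a[120:290,110:350],(480,340),interpolation=2); B=cv2.resize(b[190:300,230:330],(310,340),interpolation=2)
cv2.imwrite('pics/w6c.png',np.hstack([A,B])[:,:,::-1])
c=o['tool_pos']; x=(R.from_euler('z',-pose[2]).apply(c-[pose[0],pose[1],0])); print('case',x,'s',.819*(x[0]+120)+.574*(x[2]-50),'n',-.574*(x[0]+120)+.819*(x[2]-50))
E
```

```text
[543.1 -22.9 147.1] [-3.136  0.614 -2.997] [-0.367 -0.066  2.161  0.546  0.562 -2.475] [0.57932863 8.25723075 3.23034274] [1.35854026 0.08654075 0.77623351] 14.235515265407834
case [-46.11746424   8.39222168 147.1119429 ] s 116.25205201493345 n 37.12610571108155
```

View pics/w6c.png

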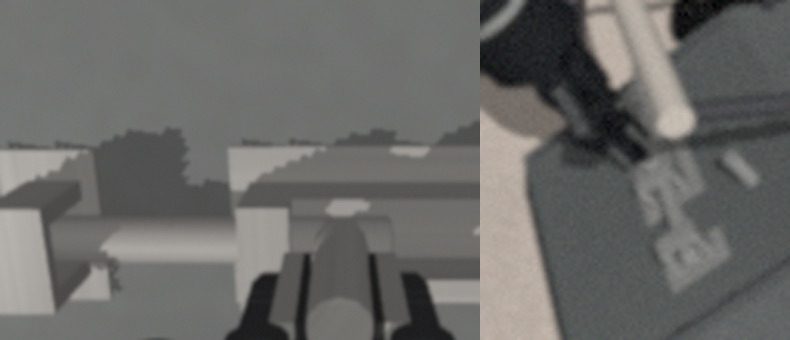

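The rod now runs into the keeper. Its rear end suggests the bolt started about 11 mm in, so this may be the end stop. I'll check numerically.

```bash
python3 - <<'E'
from h import *
m=env.camera_model('wrist'); g=cv2.cvtColor(cv2.imread('pics/w6.png'),cv2.COLOR_BGR2GRAY)
for y in (-90,-87,-86,-78,-70,-20,0,8.4,14,20,25,30,36): print(y,np.round(proj('wrist',W(pose,slope(115,y,18)),m)[0],1),np.round(proj('wrist',W(pose,slope(108,y,11)),m)[0],1),np.round(proj('wrist',W(pose,slope(115,y,28)),m)[0],1))
for r in (230,234,238,242): print(r,g[r,285:330:1].tolist())
for r in (232,236,240,244): print(r,g[r,100:180:3].tolist())
E
```

```text
-90 [107.7 244.7] [112.3 228.9] [ 97.8 252.1]
-87 [112.9 244.7] [117.3 228.9] [103.3 252.1]
-86 [114.7 244.7] [119.  228.9] [105.1 252.1]
-78 [128.6 244.7] [132.5 229. ] [119.8 252.2]
-70 [142.4 244.7] [146. 229.] [134.5 252.2]
-20 [229.2 244.9] [230.5 229.2] [226.2 252.4]
0 [263.8 245. ] [264.3 229.2] [262.9 252.5]
8.4 [278.4 245. ] [278.5 229.3] [278.3 252.5]
14 [288.1 245. ] [287.9 229.3] [288.6 252.5]
20 [298.5 245. ] [298.1 229.3] [299.6 252.5]
25 [307.2 245.1] [306.5 229.3] [308.8 252.6]
30 [315.9 245.1] [315.  229.4] [318.  252.6]
36 [326.3 245.1] [325.1 229.4] [329.  252.6]
230 [88, 89, 89, 91, 94, 95, 95, 96, 94, 94, 94, 94, 94, 95, 94, 95, 94, 93, 94, 94, 99, 106, 110, 110, 110, 110, 110, 110, 110, 110, 110, 110, 110, 110, 110, 111, 109, 110, 110, 110, 110, 110, 110, 110, 110]
234 [89, 89, 87, 88, 90, 97, 103, 105, 106, 106, 106, 106, 106, 106, 106, 106, 105, 105, 106, 104, 103, 105, 110, 112, 112, 112, 112, 112, 111, 112, 112, 111, 113, 113, 112, 112, 112, 113, 113, 112, 112, 112, 113, 112, 113]
238 [90, 88, 88, 87, 86, 84, 87, 95, 107, 112, 113, 112, 112, 111, 112, 112, 1
[... 219 characters left out ...]
 114, 114, 114, 113, 108, 105, 107, 109, 109, 110, 109, 110, 109, 110, 110, 109, 110, 109, 110, 110, 110, 110, 110, 109, 110, 110, 110, 110, 109]
232 [145, 178, 177, 177, 176, 177, 174, 172, 171, 168, 142, 76, 102, 105, 105, 105, 105, 105, 105, 105, 104, 106, 105, 107, 111, 111, 111]
236 [132, 178, 177, 178, 174, 178, 174, 172, 171, 168, 154, 77, 109, 112, 112, 112, 112, 112, 112, 112, 113, 112, 121, 134, 136, 137, 135]
240 [124, 172, 177, 178, 175, 177, 174, 171, 171, 167, 164, 79, 106, 113, 113, 113, 113, 113, 113, 113, 113, 141, 154, 153, 153, 153, 153]
244 [122, 162, 176, 177, 175, 175, 176, 170, 170, 167, 166, 97, 93, 108, 108, 108, 108, 108, 108, 110, 141, 161, 167, 167, 166, 166, 166]
```

The rod's rear end is at column 305.5, so y≈24 and the tip is at y≈-88. The predicted home values are 25 and -87, so the bolt is home against its stop. I'll release and back off along the normal.

Emit:
servo_tool:
  dr:
    - [0,0,0]
    - [0,0,0]
    - [0,0,0]
    - [0,0,0]
    - [0,0,0]
    - [0,0,0]
    - [0,0,0]
    - [0,0,0]
  xyz:
    - [0,0,0]
    - [0,0,0]
    - [0,0,0]
    - [0,0,-2]
    - [0,0,-5]
    - [0,0,-9]
    - [0,0,-12]
    - [0,0,-12]
  jaw: [0.3,-0.1,-0.1,-0.1,-0.1,-0.1,-0.1,-0.1]

```text
clock: 17.25
tool_pos: [475.5, -34.7, 247.8]
tcp_rot: [-3.13, 0.618, -2.998]
wrist_force: [1.0, 0.2, 0.0]
grip_width: 0.551
grasp_force: 0.0
```

```bash
python3 - <<'E'
from h import *
m=env.camera_model('wrist'); a=snap('wrist','w7'); o=env.observe(); print(o['clock'],np.round(o['tool_pos'],1),o['wrist_force'],o['grip_width']*85)
g=cv2.cvtColor(a,cv2.COLOR_RGB2GRAY)
for y in (-2,3,8,13): print(y,np.round(proj('wrist',W(pose,slope(115,y,62)),m)[0],1))
for y in (15,20,25,30): print('rear',y,np.round(proj('wrist',W(pose,slope(112,y,16)),m)[0],1))
r=int(proj('wrist',W(pose,slope(112,25,16)),m)[0][1]); print(r,g[r,275:330].tolist())
r=int(proj('wrist',W(pose,slope(115,8,62)),m)[0][1]); print(r,g[r,250:310:2].tolist())
env.read_camera('scene'); 
for q in ['spanner','tray']: print(q,[(round(d['p'],2),np.round(d['bbox']).tolist()) for d in env.look_for('scene',q)[:1]])
for q in ['bottle','mug','pedal_wide','pedal_slim']: print(q,[(round(d['p'],2),np.round(d['bbox']).tolist()) for d in env.look_for('scene',q)[:1]])
E
```

```text
17.3 [475.  -34.1 246. ] [-0.42462986  0.14658525 -0.32680012] 46.75368183401295
-2 [269.9 203.7]
3 [276.  203.8]
8 [282.1 203.8]
13 [288.2 203.9]
rear 15 [289.4 187.3]
rear 20 [294.6 187.4]
rear 25 [299.8 187.4]
rear 30 [305.  187.4]
187 [100, 99, 96, 92, 86, 81, 79, 78, 79, 78, 79, 78, 78, 79, 77, 81, 89, 97, 101, 100, 101, 100, 99, 97, 94, 97, 99, 100, 99, 100, 100, 100, 99, 99, 99, 99, 99, 99, 99, 100, 100, 100, 100, 100, 100, 100, 100, 99, 101, 108, 123, 132, 128, 116, 104]
203 [114, 139, 140, 141, 140, 141, 140, 139, 139, 127, 117, 116, 138, 151, 146, 147, 145, 143, 143, 142, 143, 124, 96, 97, 96, 96, 98, 111, 132, 137]
spanner [(0.92, [403.0, 280.0, 450.0, 324.0])]
tray [(0.8, [376.0, 252.0, 481.0, 349.0])]
bottle [(0.94, [334.0, 183.0, 357.0, 222.0])]
mug [(0.69, [163.0, 169.0, 198.0, 212.0])]
pedal_wide [(0.68, [214.0, 145.0, 262.0, 189.0])]
pedal_slim [(0.93, [325.0, 339.0, 380.0, 383.0])]
```

```bash
python3 -c "
from plant import env
print(env.hand_in())"
```

```text
the job is handed in; nothing more can be done
None
```

The job is handed in: the spanner lies flat inside the tray, and the bolt was then slid against its stop in the keeper (measured home within about 1 mm). The bystanders did not move, and it took about 17 s of the 59 s allowed; no verdict was returned.

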